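# Fit the straw into the sipper bottle

### The job

Pick up the steel straw lying on the counter and stand it, tip down, in the empty green drinking glass, letting go of it there so that you can take it again by its orange mouthpiece. Then push it down through the hole in the sipper bottle's white neck, past the stiff seal inside, until the mouthpiece sits fully home on the neck, and let go. Leave the glass standing, and leave the tiffin, the spoon and the glass bowl alone.

Things in the scene. Friction and masses are not known exactly. Their poses are not given: they have to be found in the camera images.
- straw: Straight rigid steel straw: rod 9 mm in diameter, 105 mm long, fixed to a coaxial orange mouthpiece, a block 18 x 18 mm and 34 mm long; 40 g. Origin on the axis at the mouthpiece's underside. x runs along the axis from tip to mouthpiece (rod at x -105..0, mouthpiece 0..34 mm); y, z are normal to the mouthpiece's sides. Starts lying, z up, origin 9 mm high, x axis 2.5 degrees above level.
- straw_tip (a point): Centre of the rod's free end, on the axis, 105 mm from the mouthpiece's underside. Axes as the straw's. The straw balances about 40 mm from the underside towards this tip.
- straw_cap (a point): Point on the axis in the mouthpiece, 24 mm from its underside and 10 mm from its top, a good place to hold when pushing it in. Axes as the straw's.
- glass: Drinking glass: open straight-sided green glass tumbler, outside diameter 56 mm, height 70 mm, wall 3 mm, floor 6 mm thick, 300 g, loose. Origin at the centre of its underside, z up. The straw left in it leans about 30 degrees from upright, tip in the corner of the floor, rod on the far rim.
- glass_rim (a point): Centre of the glass's mouth, 70 mm above the counter.
- glass_in (a point): Centre of the glass's inner floor, 6 mm above the counter.
- bottle: Black sipper bottle in a low steel wire stand (90 mm wide), fixed to the counter: body 68 mm in diameter, grey lid with its top 118 mm above the counter, and on it an upright white neck, 26 mm in diameter, up to 130 mm, with an upright round hole 12 mm in diameter through it (30 mm long, no chamfer) into the hollow bottle. Origin at the centre of the underside, z up.
- bottle_mouth (a point): Centre of the hole at the neck's flat top, 130 mm above the counter, z up. 88 to 92 mm below it (varies) the tip meets a stiff seal that slides down only when pushed with 7 N or more and stays where it is left; the straw carries it down the last 13 to 17 mm until the mouthpiece meets the neck's top.
- tiffin: Two-tier steel tiffin with a wire handle, 110 mm wide, 155 mm tall. Bystander. Origin at the centre of its underside, z up.
- spoon: Orange plastic spoon, 190 mm long, lying along its own x axis. Bystander. Origin under its middle.
- bowl: Clear glass bowl, 110 mm in diameter, 50 mm tall. Bystander. Origin at the centre of its underside, z up.
Mind the look-alikes: they are no part of the job. Of the things that look like the straw, take the one that is nearest to the robot's base at the start.

How it is judged (in metres and radians):
On the way:
1. the straw stands tip down in the glass, let go of by the gripper (horizontal distance between straw_tip and glass_in below 0.028 m and z of straw_tip in the frame of glass below 0.03 m and angle between straw's own x axis and vertical below 0.9 rad and contact force between the fingers and straw below 0.1 N and linear speed of straw below 0.05 m/s), for 0.2 s.
At the end, for the whole second after the job is handed in: The straw is in the bottle, tip down, upright within 7 degrees and centred on the hole within 5 mm, the mouthpiece's underside within 3 mm of the neck's top, at rest; the glass stands upright on the counter; the tiffin, the spoon and the bowl are within 30 mm of where they were (z of straw in the frame of bottle_mouth below 0.003 m and z of straw_tip in the frame of bottle_mouth below -0.098 m and horizontal distance between straw and bottle_mouth below 0.005 m and angle between straw's own x axis and vertical below 0.12 rad and linear speed of straw below 0.02 m/s and angle between glass's own z axis and vertical below 0.1 rad and height (world z) of glass below 0.01 m and distance of each of tiffin, spoon, bowl from where it was at the start of the episode below 0.03 m); the robot touches nothing.
It fails at once if the glass is tipped over (more than 35 degrees) (angle between glass's own z axis and vertical above 0.6 rad).
It fails at once if the tiffin, the spoon or the bowl is shoved more than 30 mm (distance of any of tiffin, spoon, bowl from where it was at the start of the episode above 0.03 m).
It also fails if it takes over 54 s, if anything falls off the work surface, if the arm or the gripper's body presses on something with over 40 N, if the wrist force passes 120 N, or if a joint passes its speed limit or range.

### The arm

A 7-joint arm with a two-finger parallel gripper is mounted at the origin on the work surface. World frame = base frame: x ahead of the robot, y to its left, z up, the work surface at z = 0. Lengths are in mm, angles in rad, forces in N, time in s.
With the tool pointing down it reaches from about 425 to 925 mm from the base axis. Payload 6.8 kg.
Tool frame: the origin (TCP) lies on the centre line of the jaws, within the pads' length; the fingertips stand 25 mm ahead of it and the grasp point (between the pads) lies 6 mm ahead of it; z points along the fingers, y is the line along which they close (so a half turn about z gives the same grasp; the last joint's range is limited). The gripper opens to 85 mm and grips with 20 to 120 N. Pads are 22 mm wide; open, the fingers measure 114 mm over their backs; the gripper's body (76 mm by 85 mm) begins 54 mm behind the grasp point. The pads swing forward as they close: fully open they stand 13 mm farther back than shut.
Start: joints at [1.055, 0.477, 0.022, 1.555, -0.011, 1.109, -0.083], TCP at [267.709, -619.66, 256.308] pointing down, gripper open.
Joint ranges: [-2.96, 2.96], [-0.34, 2.1], [-1.41, 1.46], [0.24, 2.44], [-1.37, 4.51], [0.17, 1.92], [-2.96, 2.96]. Speed limits (rad/s): [2.39, 2.39, 3.14, 3.14, 3.14, 3.14, 3.14].

### API

Orientations are given as a unit quaternion [x, y, z, w].
In Python, from cell import env, vision gives the robot as it stands.
- The arm moves only by the tool send_rows, never from a script. Its arguments are lists of equal length, an entry for each row: "translation": the shift along the tool's x, y, z each as a share of 100 cm, from -1 to 1, a list of three; "angular": the turn, a rotation vector about the tool's x, y, z each as a share of 120 degrees, from -1 to 1, a list of three; "fingers": the opening, from 0 (shut) to 1 (fully open). A call has 1 to 20 rows; each row is the pose to reach, as a shift and turn from the pose commanded when the call began, along the tool's axes at that moment; what a row does not reach only later rows make up. A row lasts 1/8 s, in which the tool goes at most 62.5 mm and 10.7 degrees, less where a joint would pass 70% of its speed; a pose out of reach is approached as far as the arm can. A call with a number of a shift or a turn outside -1 to 1 is refused whole. A call with a gripper value outside its range is refused whole. The fingers move at their own pace and stop on an object; "newtons" is the grip in N (left out, the last holds). Time passes only in rows, so rows that repeat a pose let the fingers close. It gives the time, the measured TCP pose, the force, the opening and the grip force at its end, in the units of the state.
- env.state(): the state, without advancing time (a new reading comes with each control period).
- vision.capture(name): name is "scene" or "top" or "wrist"; returns a dict with "image" (384x512x3 uint8, red, green, blue), "depth" (384x512 float32, mm along the optical axis (not along the pixel's ray), 0 where there is no reading), "intrinsics" (3x3 intrinsics, pixels), "dist_coeffs" ([k1, k2, p1, p2, k3] as OpenCV has them; the pictures are not rectified), "eye" and "orientation" of the camera in the world. Camera axes: x right, y down, z forward; pixel columns grow to the right and rows downward; lengths in mm; the calibration is good to about 2 mm. A picture is of the moment at which its call begins.
- env.sign_off(): hands the job in; it is judged then, once.
The state is a dict: "clock": time; "qpos": joint angles; "qd": joint speeds; "effort": joint torques, N m; "eef_pos": TCP position; "orientation": TCP orientation; "wrist_force": force on the tool from outside, world axes, zero at the start; "torque": the same for the moment, N m; "grip_width": finger opening in mm; "grasp_force": force on a finger pad.
Only numpy, scipy, OpenCV 4.12 (cv2) and the standard library are available. Lean on these libraries where they do the work, as an engineer would, in place of code of your own. Each camera call takes 0.05 s, during which the arm holds its last target. There are 200 camera calls.

## Working session

There is one attempt and no reset: what is moved stays moved. The work goes in short steps, Python scripts to look and compute and a tool call to move; the robot and the scene stay as the last step left them, time stands still between calls to the robot, and variables do not carry over. Pictures are saved under pics/ and viewed, at most 10 in all, crops included, and the job is handed in when it is done.

Besides the shell and the picture viewer there is one more tool, called after ">>>" as name(argument=value, ...) on one line, values as JSON. send_rows: Moves the arm, as the interface text tells. Shift numbers are shares of 100 cm and turn numbers shares of 120 degrees, none past 1 either way. Its arguments: {"type":"object","properties":{"translation":{"type":"array","items":{"type":"array","items":{"type":"number","minimum":-1,"maximum":1}}},"angular":{"type":"array","items":{"type":"array","items":{"type":"number","minimum":-1,"maximum":1}}},"fingers":{"type":"array","items":{"type":"number"}},"newtons":{"type":"number"}},"required":["translation","angular","fingers"]}

```bash
mkdir -p pics; cat > h.py <<'E'
import numpy as np, cv2
from scipy.spatial.transform import Rotation as R
from cell import env, vision
def cap(n):
    c=vision.capture(n); np.savez('/tmp/%s.npz'%n,**{k:np.array(v) for k,v in c.items()}); return c
def load(n): return np.load('/tmp/%s.npz'%n)
def rot(c):
    o=np.array(c['orientation']); return R.from_quat(o).as_matrix() if o.shape==(4,) else o
def world(c,u,v,z=None):
    # with z: intersect the height plane; else depth
    K=np.array(c['intrinsics']);p=cv2.undistortPoints(np.array([[[u,v]]],float),K,np.array(c['dist_coeffs']))[0,0]
    d=rot(c)@np.array([p[0],p[1],1]); e=np.array(c['eye'])
    s=(z-e[2])/d[2] if z is not None else float(c['depth'][int(round(v)),int(round(u))])
    return e+s*d
def pix(c,P):
    M=rot(c).T; return cv2.projectPoints(np.array(P,float).reshape(-1,1,3),cv2.Rodrigues(M)[0],-M@np.array(c['eye']),np.array(c['intrinsics']),np.array(c['dist_coeffs']))[0][:,0]
def save(c,f,box=None,w=800):
    im=np.array(c['image'])[:,:,::-1]
    if box: im=im[box[1]:box[3],box[0]:box[2]]
    s=min(800/im.shape[1],600/im.shape[0]); cv2.imwrite('pics/'+f,cv2.resize(im,None,fx=s,fy=s,interpolation=cv2.INTER_CUBIC)); print(f,'scale',s)
def rel(target,Rt=None):
    "shares for a row to reach world TCP target / orientation from the current pose"
    s=env.state(); A=R.from_quat(s['orientation']); t=A.inv().apply(np.array(target)-s['eef_pos'])/1000
    r=(A.inv()*Rt).as_rotvec()/np.radians(120) if Rt is not None else np.zeros(3)
    return t.round(4),r.round(4)
E
python3 - <<'E'
from h import *
print(env.state())
for n in('top','scene'):
    c=cap(n); save(c,n+'1.png'); print(c['eye'],c['orientation'])
E
```

```text
{'clock': 0.0, 'qpos': array([ 1.05490585,  0.47779693,  0.02236626,  1.55647631, -0.01148985,
        1.10927503, -0.08309595]), 'qd': array([-0.00181455, -0.0018955 , -0.00291455,  0.00030227, -0.0004186 ,
       -0.00154422,  0.00180973]), 'effort': array([-8.81969172e-04, -5.96465063e+01,  1.60777062e+00, -2.81202793e+01,
        1.25588482e-02,  9.24082560e-03,  3.53737016e-05]), 'eef_pos': array([ 267.44556075, -619.15570434,  255.31781556]), 'orientation': array([ 9.79284229e-01,  2.02488432e-01, -2.61252330e-04, -8.75382624e-04]), 'wrist_force': array([-0.22666985,  0.2354027 , -0.64907636]), 'torque': array([-0.00721983,  0.04849367, -0.04306128]), 'grasp_force': 0.0, 'grip_width': 85.24454243446944}
top1.png scale 1.5625
[ 532.42084235   16.79271924 1230.56855745] [ 0.7072967  -0.70616762  0.0247675  -0.02110075]
scene1.png scale 1.5625
[1124.64097697 -516.14188469  764.49631815] [ 0.84943704  0.34008565 -0.14303115 -0.37728046]
```

View pics/top1.png

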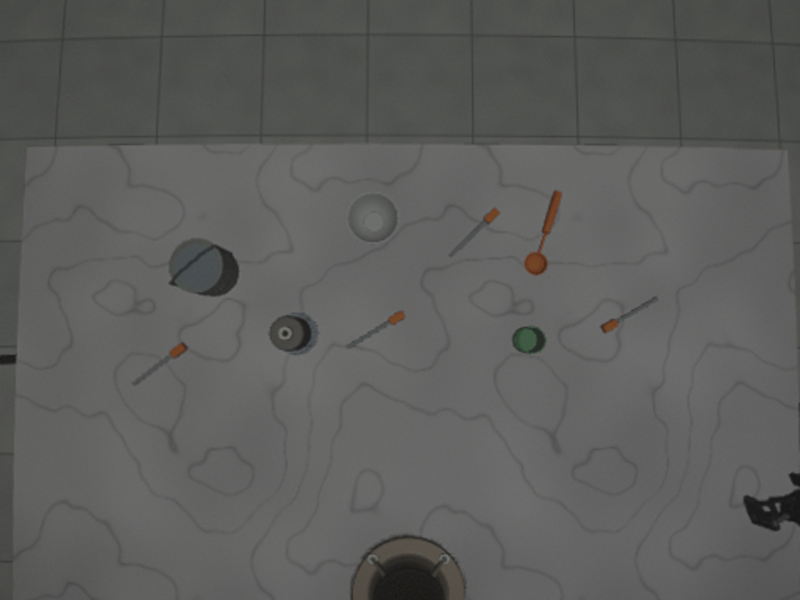

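View pics/scene1.png

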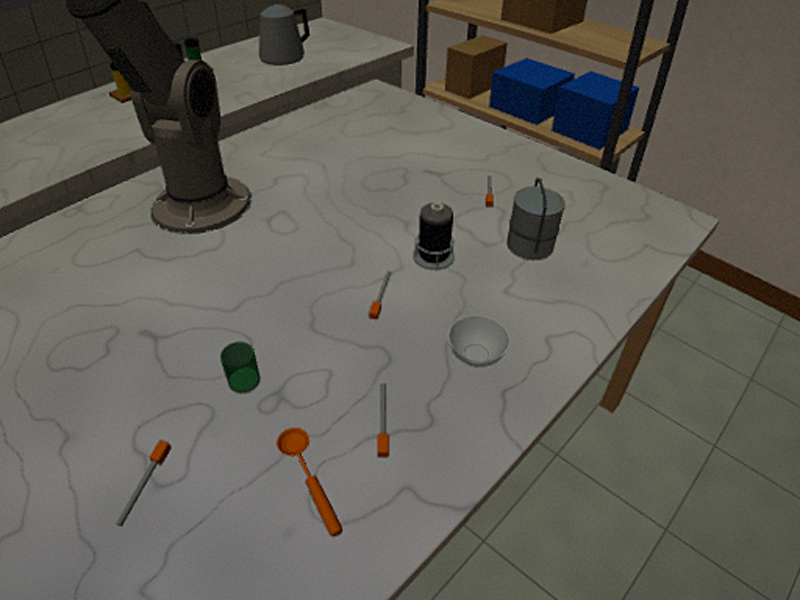

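The top view shows four straws. The nearest to the base has its mouthpiece at (397,317) and its tip at (348,347). The green glass is at (528,340), the bottle neck at (285,333), the bowl at (372,217), the tiffin at (200,265) and the spoon around (545,230). The scene view agrees.

```bash
python3 - <<'E'
from h import *
c=load('top');k=1.5625
for n,u,v,z in(('cap',397,317,9),('tip',348,347,5),('rim',528,340,70),('mouth',285,333,130),('bowl',372,217,50),('tiff',197,262,155),('spoonhead',536,263,10)):
    print(n,world(c,u/k,v/k,z).round(1))
im=c['image'].astype(int); r,g,b=im[...,0],im[...,1],im[...,2]
m=(r>g*1.7)&(r>100); n,l,s,ce=cv2.connectedComponentsWithStats(m.astype('uint8'))
for i in range(1,n):
    if s[i,4]>8: print('orange',ce[i]*k,s[i,4],world(c,*ce[i],z=12).round(1))
m=(g>r*1.3)&(g>b*1.15); ys,xs=np.nonzero(m); print('green',len(xs),xs.mean()*k,ys.mean()*k)
a=env.state(); A=R.from_quat(a['orientation']).as_matrix(); print(A.round(3))
E
```

```text
cap [571.2  22.9   9. ]
tip [508.1 125.8   5. ]
rim [ 523.6 -239.4   70. ]
mouth [536.7 234.3 130. ]
bowl [775.3  74.6  50. ]
tiff [668.7 397.1 155. ]
spoonhead [ 686.1 -271.7   10. ]
orange [552.23214286 210.71428571] 63 [ 798.4 -308.1   12. ]
orange [534.42307692 262.23557692] 65 [ 687.5 -267.9   12. ]
orange [612.84722222 321.875     ] 9 [ 561.2 -433.7   12. ]
orange [176.5625     350.06009615] 26 [500.4 486.9  12. ]
green 178 525.1492275280899 338.6499297752809
[[ 0.918  0.397 -0.001]
 [ 0.397 -0.918  0.001]
 [-0.    -0.002 -1.   ]]
```

```bash
cat >> h.py <<'E'
def ori(az,tilt=0,flip=False):
    "tool leaning: z tilted by tilt from straight down toward azimuth az (deg); x=-a when tilt 0"
    a=np.radians(az); a=np.array([np.cos(a),np.sin(a),0]); t=np.radians(tilt)
    z=np.array([0,0,-np.cos(t)])+a*np.sin(t); x=-a*np.cos(t)-np.array([0,0,np.sin(t)])
    if flip: x=-x
    return R.from_matrix(np.c_[x,np.cross(z,x),z])
E
python3 - <<'E'
from h import *
print(rel((560,40,220),ori(-58.5)))
E
```

```text
(array([ 0.5299, -0.4891,  0.0362]), array([-6.000e-04, -6.000e-04, -8.178e-01]))
```

>>> send_rows(translation=[[0.53,-0.489,0.036],[0.53,-0.489,0.036],[0.53,-0.489,0.036],[0.53,-0.489,0.036],[0.53,-0.489,0.036],[0.53,-0.489,0.036],[0.53,-0.489,0.036],[0.53,-0.489,0.036],[0.53,-0.489,0.036],[0.53,-0.489,0.036],[0.53,-0.489,0.036],[0.53,-0.489,0.036],[0.53,-0.489,0.036],[0.53,-0.489,0.036],[0.53,-0.489,0.036]], angular=[[0,0,-0.818],[0,0,-0.818],[0,0,-0.818],[0,0,-0.818],[0,0,-0.818],[0,0,-0.818],[0,0,-0.818],[0,0,-0.818],[0,0,-0.818],[0,0,-0.818],[0,0,-0.818],[0,0,-0.818],[0,0,-0.818],[0,0,-0.818],[0,0,-0.818]], fingers=[1,1,1,1,1,1,1,1,1,1,1,1,1,1,1])

```text
clock: 1.98
eef_pos: [559.9, 37.6, 220.1]
orientation: [0.49, 0.872, -0.001, -0.0]
wrist_force: [-0.6, -0.5, -0.1]
grip_width: 85.4
grasp_force: 0.0
```

```bash
python3 - <<'E'
from h import *
s=env.state(); print(s['qpos'].round(3),s['eef_pos'].round(1),R.from_quat(s['orientation']).as_matrix().round(3))
c=cap('wrist'); save(c,'w1.png'); print(c['eye'],rot(c).round(3))
print(pix(c,[[571.2,22.9,9],[508.1,125.8,5]])*1.5625)
E
```

```text
[ 0.283  0.389 -0.58   1.837  0.252  0.99   0.145] [559.9  37.6 220.1] [[-0.521  0.854 -0.001]
 [ 0.854  0.521 -0.001]
 [-0.001 -0.001 -1.   ]]
w1.png scale 1.5625
[518.12048565 107.90439614 337.5763139 ] [[ 0.853  0.495  0.165]
 [ 0.522 -0.809 -0.272]
 [-0.001  0.318 -0.948]]
[[390.37507376 290.39753177]
 [390.30143022 113.1196875 ]]
```

View pics/w1.png

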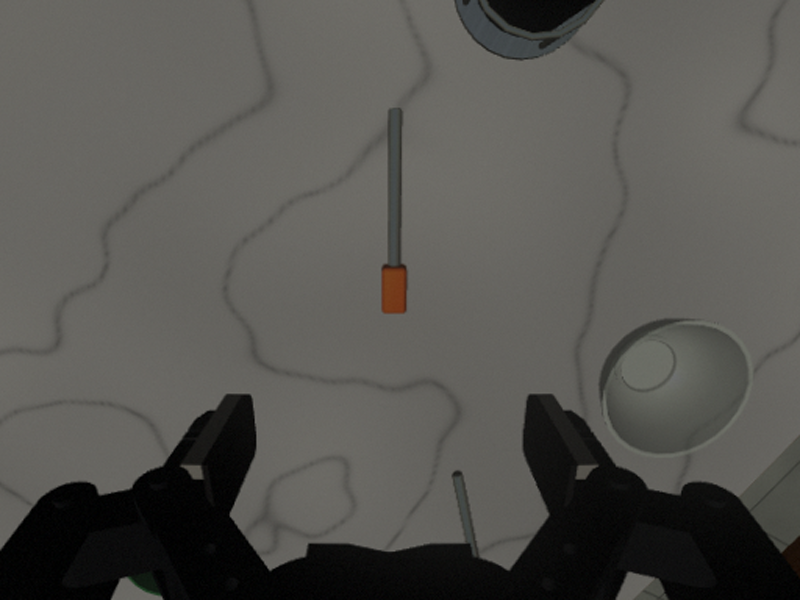

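The wrist view shows the straw almost straight up the image. The mouthpiece runs from (395,264) to (394,313) and the tip is at (395,109).

```bash
python3 - <<'E'
from h import *
c=load('wrist');k=1.5625
u=world(c,395/k,265/k,18);t=world(c,394/k,312/k,14);p=world(c,395/k,109/k,5); print(u,t,p)
a=(t-p)[:2]; print(np.linalg.norm(a),np.degrees(np.arctan2(a[1],a[0])),np.linalg.norm((u-p)[:2]))
a/=np.linalg.norm(a); g=u[:2]+a*15
az=np.degrees(np.arctan2(a[1],a[0]))
print(g); print(rel((*g,100),ori(az)),rel((*g,27),ori(az)))
E
```

```text
[562.87267882  42.57204494  18.        ] [581.17662801  11.62199878  14.        ] [509.39275828 129.59193801   5.        ]
138.09355711342394 -58.67978443680589 102.13992212113861
[570.66998717  29.7579128 ]
(array([-0.0123,  0.005 ,  0.1202]), array([-0.0003,  0.0003,  0.0006])) (array([-0.0122,  0.005 ,  0.1932]), array([-0.0003,  0.0003,  0.0006]))
```

>>> send_rows(translation=[[-0.012,0.005,0.06],[-0.012,0.005,0.12],[-0.012,0.005,0.16],[-0.012,0.005,0.193],[-0.012,0.005,0.193],[-0.012,0.005,0.193],[-0.012,0.005,0.193],[-0.012,0.005,0.193],[-0.012,0.005,0.193],[-0.012,0.005,0.193]], angular=[[0,0,0],[0,0,0],[0,0,0],[0,0,0],[0,0,0],[0,0,0],[0,0,0],[0,0,0],[0,0,0],[0,0,0]], fingers=[0.5,0.5,0.5,0.5,0.5,0,0,0,0,0], newtons=40)

```text
clock: 3.28
eef_pos: [571.2, 31.4, 27.8]
orientation: [0.489, 0.873, -0.0, 0.0]
wrist_force: [-0.4, -2.7, 5.1]
grip_width: 16.7
grasp_force: 42.1
```

```bash
python3 - <<'E'
from h import *
s=env.state(); print(s['qpos'].round(3),s['eef_pos'],s['grip_width'],s['grasp_force'])
print(rel((560,0,200),ori(-58.7)))
print(rel((480,-150,260),ori(-25,60)))
E
```

```text
[ 0.18   0.663 -0.45   1.93   0.459  0.65  -0.009] [571.17626724  31.44724791  27.79606755] 16.660636705269418 42.13588893413544
(array([-0.0211, -0.0259, -0.1722]), array([0.0001, 0.0004, 0.0017]))
(array([-0.1072, -0.1725, -0.2322]), array([-0.146 , -0.4847, -0.2528]))
```

>>> send_rows(translation=[[0,0,-0.06],[0,0,-0.12],[-0.107,-0.1725,-0.232],[-0.107,-0.1725,-0.232],[-0.107,-0.1725,-0.232],[-0.107,-0.1725,-0.232],[-0.107,-0.1725,-0.232],[-0.107,-0.1725,-0.232],[-0.107,-0.1725,-0.232],[-0.107,-0.1725,-0.232],[-0.107,-0.1725,-0.232],[-0.107,-0.1725,-0.232]], angular=[[0,0,0],[0,0,0],[-0.146,-0.485,-0.253],[-0.146,-0.485,-0.253],[-0.146,-0.485,-0.253],[-0.146,-0.485,-0.253],[-0.146,-0.485,-0.253],[-0.146,-0.485,-0.253],[-0.146,-0.485,-0.253],[-0.146,-0.485,-0.253],[-0.146,-0.485,-0.253],[-0.146,-0.485,-0.253]], fingers=[0,0,0,0,0,0,0,0,0,0,0,0])

```text
clock: 4.78
eef_pos: [521.6, -160.2, 281.3]
orientation: [0.195, 0.853, -0.11, 0.472]
wrist_force: [-0.8, -0.2, -1.5]
grip_width: 16.6
grasp_force: 41.4
```

```bash
python3 - <<'E'
from h import *
s=env.state(); A=R.from_quat(s['orientation']).as_matrix(); print(s['qpos'].round(3),s['eef_pos'],s['grip_width'],s['grasp_force'],A.round(3))
c=cap('wrist'); save(c,'w2.png'); t=cap('top'); save(t,'t2.png',(270,170,420,280)); 
cap('scene')
E
```

```text
[ 1.293  0.267 -1.407  2.435  2.083  0.719 -0.701] [ 521.61936108 -160.18398154  281.32794674] 16.59004268666566 41.44550263881683 [[-0.48   0.436  0.762]
 [ 0.228  0.9   -0.371]
 [-0.847 -0.004 -0.531]]
w2.png scale 1.5625
t2.png scale 5.333333333333333
```

View pics/w2.png

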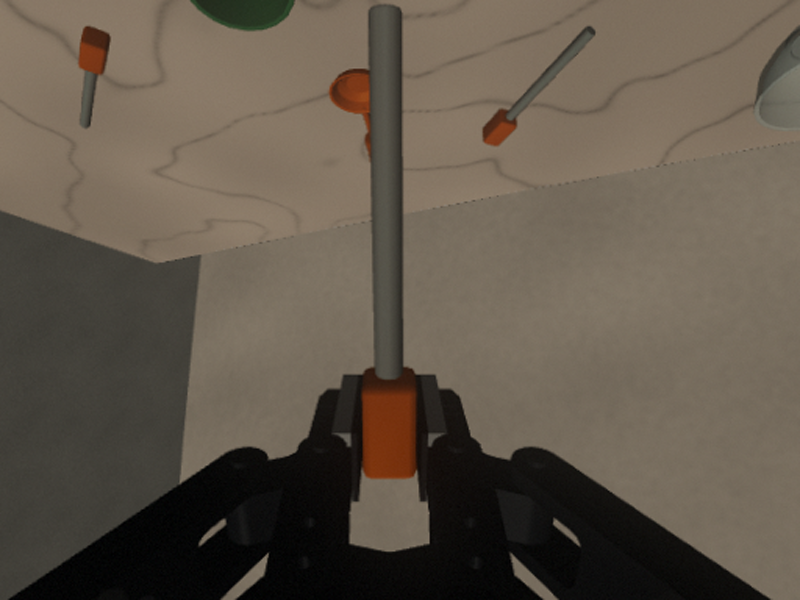

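The wrist view shows the straw held square in the jaws, with its tip at (385,12) and the glass edge at (243,10). Joints 3 and 4 are at their limits here, so I'll fit a kinematic model to choose a reachable tilt.

```bash
cat > kin.py <<'E'
import numpy as np, itertools
from scipy.optimize import least_squares
from scipy.spatial.transform import Rotation as R
from h import env
D=[([1.05490585,.47779693,.02236626,1.55647631,-.01148985,1.10927503,-.08309595],[267.446,-619.156,255.318],[.979284,.202488,-.000261,-.000875]),
([.283,.389,-.58,1.837,.252,.99,.145],[559.9,37.6,220.1],R.from_matrix([[-.521,.854,-.001],[.854,.521,-.001],[-.001,-.001,-1]]).as_quat()),
([.18,.663,-.45,1.93,.459,.65,-.009],[571.176,31.447,27.796],[.489,.873,0,0]),
([1.293,.267,-1.407,2.435,2.083,.719,-.701],[521.619,-160.184,281.328],R.from_matrix([[-.48,.436,.762],[.228,.9,-.371],[-.847,-.004,-.531]]).as_quat())]
def fk(q,p,s):
    o1,o7,h,L1,L2,L3,a,b,c,y1=p; e=lambda ax,t:R.from_euler(ax,t)
    ang=[e('z',s[0]*q[0]+o1),e('y',q[1]),e('z',s[1]*q[2]),e('y',q[3]),e('z',s[2]*q[4]),e('y',q[5]),e('z',s[3]*q[6]+o7)]
    T=[[0,0,h],[a,y1,L1],[0,0,0],[b,0,L2],[0,0,0],[c,0,L3],[0,0,0]]
    A=R.identity(); P=np.zeros(3); 
    P=P+np.array([0,0,h]); A=ang[0]*ang[1]; P=P+A.apply([a,y1,L1]); A=A*ang[2]*ang[3]; P=P+A.apply([b,0,L2]); A=A*ang[4]*ang[5]; P=P+A.apply([c,0,L3]); A=A*ang[6]
    return P,A
def fit():
    best=None
    for s in itertools.product((1,-1),repeat=4):
        for o7 in(0,1.57,3.14,-1.57):
            def f(p):
                r=[]
                for q,P,o in D:
                    x,A=fk(q,p,s); r+=list((x-P)/200)+list((A.inv()*R.from_quat(o)).as_rotvec())
                r+=list(np.array(p[6:])/20000)
                return r
            r=least_squares(f,[0,o7,350,400,400,250,0,0,0,0],max_nfev=150)
            if best is None or r.cost<best[0]: best=(r.cost,s,r.x,np.array(r.fun))
    return best
lo=np.array([-2.96,-.34,-1.41,.24,-1.37,.17,-2.96]);hi=np.array([2.96,2.1,1.46,2.44,4.51,1.92,2.96])
def ik(P,Ro,p,s,q0):
    f=lambda q:np.r_[(fk(q,p,s)[0]-P)/100,(fk(q,p,s)[1].inv()*Ro).as_rotvec(),(q-(lo+hi)/2)/(hi-lo)*.003]
    r=least_squares(f,np.clip(q0,lo+.02,hi-.02),bounds=(lo+.01,hi-.01),max_nfev=200); return r.x,np.linalg.norm(r.fun[:6])
E
python3 - <<'E'
from kin import *
b=fit(); print(b[0],b[1],b[2].round(3)); print(b[3].round(3)); np.save('/tmp/kp.npy',np.r_[b[1],b[2]])
E
```

```text
0.00043113198359262674 (-1, -1, -1, -1) [-1.60000e-02  1.55700e+00  3.10543e+02  4.85588e+02  4.64021e+02
  3.01632e+02  2.40450e+01 -3.54650e+01  2.60300e+00 -5.02600e+01]
[ 0.009  0.001 -0.01  -0.    -0.    -0.002 -0.001 -0.013  0.014  0.
 -0.    -0.002 -0.004  0.002 -0.005  0.     0.001 -0.002  0.002  0.006
  0.001 -0.014  0.     0.006  0.001 -0.002  0.    -0.003]
```

```bash
cat > ev.py <<'E'
from kin import *; from h import ori
k=np.load('/tmp/kp.npy'); s=k[:4]; p=k[4:]; G=np.array([523.6,-239.4])
q0=env.state()['qpos']
for tilt in(60,52):
  for az in range(-160,60,20):
    d=np.r_[np.cos(np.radians(az)),np.sin(np.radians(az))]; o=ori(az,tilt)
    e=[]
    for z in(14,110):
        sh=-17+(z-14)*np.tan(np.radians(90-tilt)); P=np.r_[G+d*sh,z]-o.apply([116,0,23]); q,er=ik(P,o,p,s,q0); e.append(er); m=np.minimum(q-lo,hi-q).min()
        e.append(m)
    # regrasp: tool z along straw downwards, lean 90-tilt
    L=30; ax=np.r_[d*np.sin(np.radians(L)),np.cos(np.radians(L))]; C=np.r_[G-d*19,8]+ax*129
    rg=[]
    for f in(0,1):
      for f2 in (-1,1):
        o2=R.from_euler('z',0)*ori(az+180,L,bool(f)); 
        if f2>0: o2=o2*R.from_euler('z',90,degrees=True)
        q2,er=ik(C-o2.apply([0,0,6]),o2,p,s,q0); rg.append((round(er,3),round(np.minimum(q2-lo,hi-q2).min(),2)))
    print(tilt,az,np.round(e,3),q.round(2),rg)
E
python3 ev.py
```

```text
60 -160 [0.    0.223 0.    0.201] [-0.06  0.76  0.34  1.58  0.34  1.72 -1.02] [(np.float64(0.0), np.float64(0.02)), (np.float64(0.0), np.float64(0.02)), (np.float64(0.0), np.float64(0.17)), (np.float64(0.09), np.float64(0.01))]
60 -140 [0.    0.367 0.    0.354] [-0.07  0.68  0.23  1.7   0.59  1.57 -0.96] [(np.float64(0.0), np.float64(0.06)), (np.float64(0.0), np.float64(0.19)), (np.float64(0.0), np.float64(0.4)), (np.float64(0.371), np.float64(0.01))]
60 -120 [0.    0.57  0.    0.546] [-0.11  0.59  0.19  1.86  0.82  1.37 -0.91] [(np.float64(0.0), np.float64(0.08)), (np.float64(0.0), np.float64(0.49)), (np.float64(0.0), np.float64(0.59)), (np.float64(0.556), np.float64(0.01))]
60 -100 [0.    0.445 0.    0.427] [-0.06  0.5   0.07  2.01  1.11  1.22 -0.91] [(np.float64(0.0), np.float64(0.01)), (np.float64(0.0), np.float64(0.59)), (np.float64(0.0), np.float64(0.69)), (np.float64(0.726), np.float64(0.01))]
60 -80 [0.    0.245 0.    0.292] [ 0.16  0.43 -0.19  2.15  1.45  1.12 -0.94] [(np.float64(0.245), np.float64(0.01)), (np.float64(0.0), np.float64(0.69)), (np.float64(0.0), np.float64(0.6
[... 3197 characters left out ...]
.0), np.float64(0.43))]
52 0 [0.    0.164 0.    0.01 ] [ 1.42  0.94 -1.4   2.09  1.99  0.47  0.37] [(np.float64(0.0), np.float64(0.44)), (np.float64(0.0), np.float64(0.01)), (np.float64(0.0), np.float64(0.44)), (np.float64(0.0), np.float64(0.47))]
52 20 [0.005 0.01  0.067 0.01 ] [ 1.24  0.61 -0.96  2.1   4.5   0.18 -2.1 ] [(np.float64(0.0), np.float64(0.52)), (np.float64(0.014), np.float64(0.01)), (np.float64(0.0), np.float64(0.5)), (np.float64(0.0), np.float64(0.55))]
52 40 [0.259 0.01  0.    0.01 ] [ 1.45  1.05 -1.4   1.91  0.46  0.48  2.39] [(np.float64(0.0), np.float64(0.67)), (np.float64(0.205), np.float64(0.01)), (np.float64(0.0), np.float64(0.63)), (np.float64(0.0), np.float64(0.63))]
```

```bash
python3 - <<'E'
from h import *
from kin import *
t=load('top');c=load('scene')
def crop(c,x,y,w,h,f): return cv2.resize(np.array(c['image'])[y:y+h,x:x+w,::-1],None,fx=f,fy=f,interpolation=cv2.INTER_CUBIC)
a=crop(t,313,195,50,50,8);b=crop(c,130,205,50,60,8)
cv2.imwrite('pics/glass.png',np.hstack([a,np.zeros((400,0,3),'uint8'),b[:400]]))
az=-95;d=np.r_[np.cos(np.radians(az)),np.sin(np.radians(az))];o=ori(az,60)
# green fit in scene by depth points
im=c['image'].astype(int);m=(im[...,1]>im[...,0]*1.3)&(im[...,1]>im[...,2]*1.1);ys,xs=np.nonzero(m);print(len(xs),xs.min(),xs.max(),ys.min(),ys.max())
im=t['image'].astype(int);m=(im[...,1]>im[...,0]*1.25)&(im[...,1]>im[...,2]*1.1);ys,xs=np.nonzero(m);print(len(xs),xs.min(),xs.max(),ys.min(),ys.max())
E
```

```text
1116 68 438 1 250
147 333 348 209 225
```

View pics/glass.png

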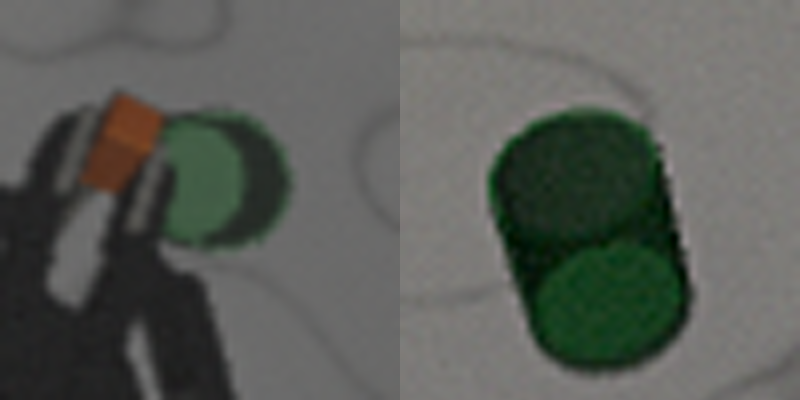

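The crops show the rim centre at about (221,178) in the top crop. In the scene crop the rim is at (175,175) and the floor at (211,303).

```bash
cat > glass.py <<'E'
from h import *
t=load('top');c=load('scene')
off=-0.5+1/16
print('top rim',world(t,313+221/8+off,195+178/8+off,70))
r=world(c,130+175/8+off,205+175/8+off,70);f=world(c,130+211/8+off,205+303/8+off,6);print('scene rim',r,'floor',f)
for P in((523.6,-239.4),(526,-238)):
  an=np.linspace(0,2*np.pi,200)
  for z in(70,0):
    q=(pix(c,[(P[0]+28*np.cos(a),P[1]+28*np.sin(a),z) for a in an])-off-[130,205])*8; q2=(pix(t,[(P[0]+28*np.cos(a),P[1]+28*np.sin(a),z) for a in an])-off-[313,195])*8
    print(P,z,'scene',q.min(0).round(),q.max(0).round(),'top',q2.min(0).round(),q2.max(0).round())
E
python3 glass.py
```

```text
top rim [ 526.03554829 -246.51758459   70.        ]
scene rim [ 528.35268311 -247.74632172   70.        ] floor [ 528.79964971 -247.60793921    6.        ]
(523.6, -239.4) 70 scene [100.  89.] [276. 220.] top [132. 113.] [274. 256.]
(523.6, -239.4) 0 scene [141. 228.] [308. 359.] top [ 99. 115.] [233. 251.]
(526, -238) 70 scene [108.  90.] [284. 222.] top [128. 106.] [270. 250.]
(526, -238) 0 scene [149. 230.] [316. 360.] top [ 95. 110.] [230. 245.]
```

```bash
cat > pp.py <<'E'
from h import *
c=load('wrist'); s=env.state();A=R.from_quat(s['orientation']);P=s['eef_pos']
for v in([116,0,23],[116,0,18],[0,0,18],[-19,0,18],[11,0,18]): print(v,pix(c,P+A.apply(v))*1.5625)
G=np.array([527.5,-247.]);az=-95;d=np.r_[np.cos(np.radians(az)),np.sin(np.radians(az))];o=ori(az,60)
for z in(110,14):
    sh=-17+(z-14)*np.tan(np.radians(30)); T=np.r_[G+d*sh,z]-o.apply([116,0,21]); print(z,T,rel(T,o))
E
python3 pp.py
```

```text
[116, 0, 23] [[404.02037181   5.19320895]]
[116, 0, 18] [[ 4.04515593e+02 -3.60771828e-01]]
[0, 0, 18] [[402.68388753 409.4263124 ]]
[-19, 0, 18] [[402.37662336 458.58208497]]
[11, 0, 18] [[402.86509085 378.92138442]]
110 [ 520.68101379 -324.941369    220.95894684] (array([ 0.0137, -0.1542,  0.0931]), array([ 0.4959, -0.0146,  0.3014]))
14 [ 525.51167538 -269.72665439  124.95894684] (array([ 0.1051, -0.1018,  0.1278]), array([ 0.4959, -0.0146,  0.3014]))
```

>>> send_rows(translation=[[0.0137,-0.154,0.093],[0.0137,-0.154,0.093],[0.0137,-0.154,0.093],[0.0137,-0.154,0.093],[0.0137,-0.154,0.093],[0.0137,-0.154,0.093],[0.0137,-0.154,0.093],[0.0137,-0.154,0.093],[0.0137,-0.154,0.093],[0.0137,-0.154,0.093],[0.0137,-0.154,0.093],[0.0137,-0.154,0.093]], angular=[[0.496,-0.0146,0.301],[0.496,-0.0146,0.301],[0.496,-0.0146,0.301],[0.496,-0.0146,0.301],[0.496,-0.0146,0.301],[0.496,-0.0146,0.301],[0.496,-0.0146,0.301],[0.496,-0.0146,0.301],[0.496,-0.0146,0.301],[0.496,-0.0146,0.301],[0.496,-0.0146,0.301],[0.496,-0.0146,0.301]], fingers=[0,0,0,0,0,0,0,0,0,0,0,0])

```text
clock: 6.42
eef_pos: [520.5, -326.6, 222.2]
orientation: [0.639, 0.584, -0.369, 0.339]
wrist_force: [0.3, -0.7, -0.3]
grip_width: 17.0
grasp_force: 41.4
```

```bash
cat > chk.py <<'E'
from h import *
s=env.state(); print(s['clock'],s['qpos'].round(2),s['eef_pos'].round(1),R.from_quat(s['orientation']).as_matrix().round(3).tolist(),s['grip_width'],s['grasp_force'],s['wrist_force'])
E
python3 chk.py; python3 - <<'E'
from h import *
cap('wrist');cap('top');cap('scene')
E
python3 pp.py
```

```text
6.425 [ 0.73  0.74 -0.97  1.95  1.49  1.72 -0.96] [ 520.5 -326.6  222.2] [[0.046, 0.996, -0.076], [0.496, -0.089, -0.864], [-0.867, 0.002, -0.498]] 16.96307069465466 41.411070227622986 [ 0.28464957 -0.67628852 -0.29868995]
[116, 0, 23] [[386.80912891  12.72438241]]
[116, 0, 18] [[386.74971133   7.53713913]]
[0, 0, 18] [[386.98378415 408.87342117]]
[-19, 0, 18] [[387.02265523 457.35038271]]
[11, 0, 18] [[386.96085138 378.83492743]]
110 [ 520.68101379 -324.941369    220.95894684] (array([ 0.0017, -0.0001, -0.0008]), array([-0.0004,  0.001 , -0.0011]))
14 [ 525.51167538 -269.72665439  124.95894684] (array([ 0.1126, -0.0003, -0.001 ]), array([-0.0004,  0.001 , -0.0011]))
```

```bash
python3 - <<'E'
from h import *
w=load('wrist');c=load('scene');t=load('top')
a=cv2.resize(w['image'][:,:,::-1],(400,300));b=cv2.resize(c['image'][140:260,100:260,::-1],(400,300),interpolation=2);e=cv2.resize(t['image'][180:255,290:390,::-1],(400,300),interpolation=2)
cv2.imwrite('pics/m1.png',np.vstack([np.hstack([a,b]),np.hstack([e,e*0])]))
E
```

```text
(no output)
```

View pics/m1.png

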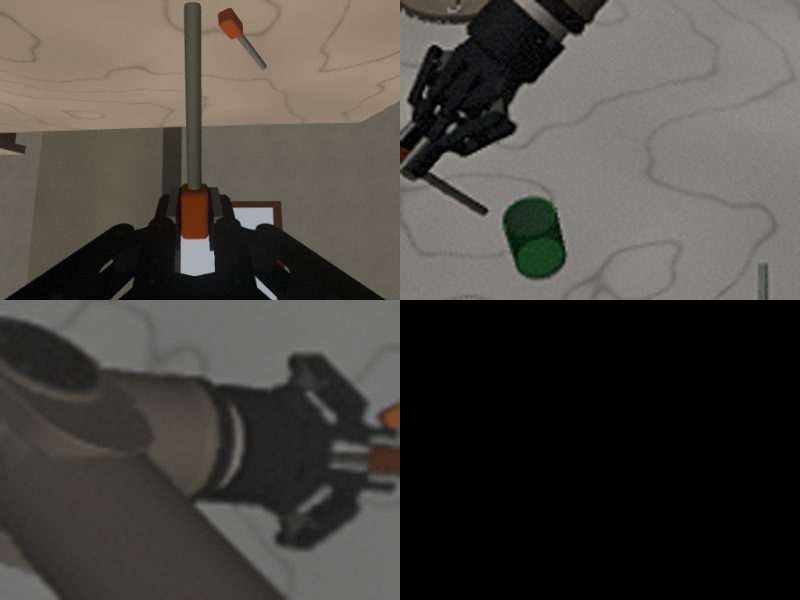

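The wrist view shows the straw centred in the jaws. In the scene view the tip is at (486,211), up and to the left of the glass rim. I'll check that against the predicted tip.

```bash
python3 - <<'E'
from h import *
c=load('scene');s=env.state();A=R.from_quat(s['orientation']);P=s['eef_pos']
for v in([116,0,21],[116,10,21],[116,0,31],[126,0,21]):
    T=P+A.apply(v);print(T.round(1),(pix(c,T)-[[100,140]])*2.5+[400,0])
E
```

```text
[ 524.3 -287.1  111.1] [[485.2088118  207.58825492]]
[ 534.3 -288.   111.1] [[490.14800043 213.52471853]]
[ 523.6 -295.7  106.1] [[478.35537766 215.38492089]]
[ 524.8 -282.1  102.4] [[491.62872725 211.07946685]]
```

>>> send_rows(translation=[[0.03,0,-0.001],[0.05,0,-0.001],[0.07,0,-0.001],[0.085,0,-0.001],[0.1,0,-0.001],[0.11,0,-0.001],[0.1126,0,-0.001],[0.1126,0,-0.001]], angular=[[0,0,0],[0,0,0],[0,0,0],[0,0,0],[0,0,0],[0,0,0],[0,0,0],[0,0,0]], fingers=[0,0,0,0,0,0,0,0])

```text
clock: 7.58
eef_pos: [526.1, -269.7, 125.1]
orientation: [0.639, 0.584, -0.369, 0.339]
wrist_force: [1.2, 0.4, -0.1]
grip_width: 17.0
grasp_force: 41.4
```

```bash
python3 chk.py; python3 - <<'E'
from h import *
c=cap('scene');w=cap('wrist')
a=cv2.resize(w['image'][:,:,::-1],(400,300));b=cv2.resize(c['image'][180:270,90:210,::-1],(800,600),interpolation=2)
cv2.imwrite('pics/m2.png',b)
E
```

```text
7.575 [ 0.58  0.92 -0.91  1.97  1.51  1.77 -1.17] [ 526.1 -269.7  125.1] [[0.046, 0.996, -0.076], [0.496, -0.089, -0.864], [-0.867, 0.002, -0.498]] 16.986075525346934 41.387967467308044 [ 1.16333559  0.42325175 -0.06023985]
```

View pics/m2.png

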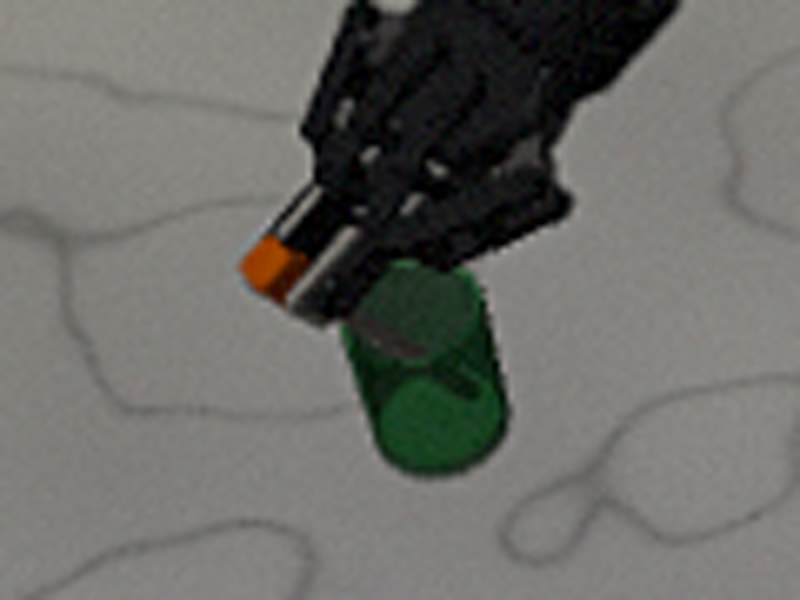

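The straw is inside the glass with its tip near the floor corner at (470,390), and the glass is undisturbed. I'll release it and back off along the tool axis.

>>> send_rows(translation=[[0.1,0,-0.001],[0,0,0],[0,0,0],[0,0,0],[0,0,-0.02],[0,0,-0.05],[0,0,-0.09],[0,0,-0.14],[0,0,-0.18],[0,0,-0.18],[0,0,-0.18]], angular=[[0,0,0],[0,0,0],[0,0,0],[0,0,0],[0,0,0],[0,0,0],[0,0,0],[0,0,0],[0,0,0],[0,0,0],[0,0,0]], fingers=[0.5,0.5,0.5,0.6,0.7,0.7,0.7,0.7,0.7,0.7,0.7])

```text
clock: 9.05
eef_pos: [539.6, -113.4, 214.6]
orientation: [0.638, 0.584, -0.369, 0.339]
wrist_force: [-0.3, -0.2, -0.5]
grip_width: 59.8
grasp_force: 0.0
```

```bash
python3 chk.py; python3 - <<'E'
from h import *
c=cap('scene');w=cap('wrist');t=cap('top')
a=cv2.resize(w['image'][:,:,::-1],(400,300));b=cv2.resize(c['image'][180:270,90:210,::-1],(400,300),interpolation=2);e=cv2.resize(t['image'][190:250,310:390,::-1],(400,300),interpolation=2)
cv2.imwrite('pics/m3.png',np.vstack([np.hstack([a,b]),np.hstack([e,e*0])]))
E
```

```text
9.05 [ 0.32  0.78 -0.94  1.88  1.23  1.89 -1.19] [ 539.6 -113.4  214.6] [[0.045, 0.996, -0.075], [0.496, -0.087, -0.864], [-0.867, 0.001, -0.498]] 59.84603036874561 0.0 [-0.30323594 -0.21927572 -0.52074954]
```

View pics/m3.png

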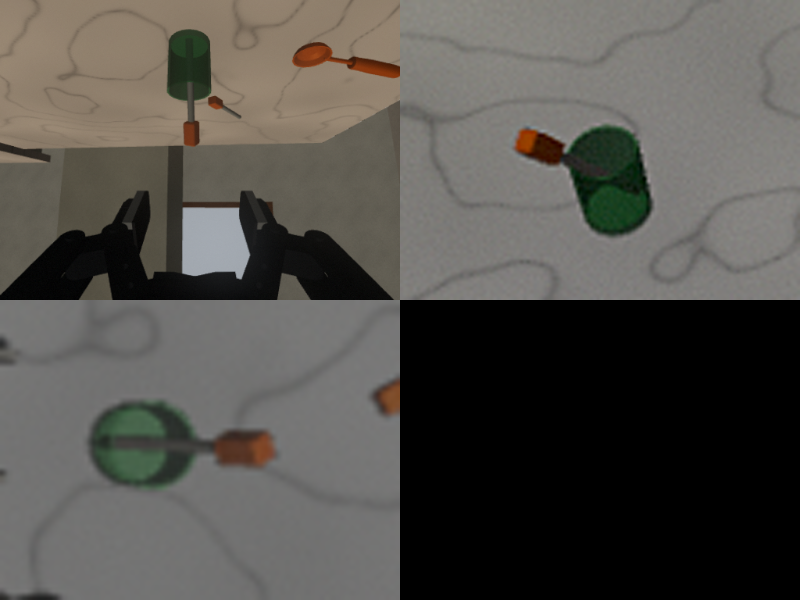

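The first release row had a stray 0.1 in it, but the glass still stands. The straw leans toward −y with its rod on the rim: tip near (97,441) and mouthpiece end near (262,449) in the top crop. In the scene crop the mouthpiece runs from (527,142) to (555,152).

```bash
cat > tri.py <<'E'
from h import *
t=load('top');c=load('scene')
def ray(c,u,v): 
    a=world(c,u,v,0); e=np.array(c['eye']); d=a-e; return e,d/np.linalg.norm(d)
def tri(r):
    M=np.zeros((3,3));b=np.zeros(3)
    for e,d in r: Q=np.eye(3)-np.outer(d,d);M+=Q;b+=Q@e
    x=np.linalg.solve(M,b); print('res',[round(float(np.linalg.norm((np.eye(3)-np.outer(d,d))@(x-e))),1) for e,d in r]); return x
k=10/3; s=5
print('glass now top rim', world(t,310+144/s-.4,190+443/s-60-.4,70) )
im=c['image'].astype(int);m=(im[...,0]>im[...,1]*1.7)&(im[...,0]>60);m[:, :120]=0;m[:, 145:]=0;m[:195]=0;m[240:]=0
ys,xs=np.nonzero(m);print('scene cap centroid',len(xs),xs.mean(),ys.mean())
im=t['image'].astype(int);m2=(im[...,0]>im[...,1]*1.4)&(im[...,0]>60);m2[:, :345]=0;m2[:, 370:]=0;m2[:205]=0;m2[235:]=0
y2,x2=np.nonzero(m2);print('top cap centroid',len(x2),x2.mean(),y2.mean())
C=tri([ray(c,xs.mean(),ys.mean()),ray(t,x2.mean(),y2.mean())]);print('cap centre',C)
w=load('wrist');im=w['image'].astype(int);m=(im[...,0]>im[...,1]*1.7)&(im[...,0]>60);m[:,:230]=0;m[:,262]=0;m[:,262:]=0;m[:145]=0;m[195:]=0
y3,x3=np.nonzero(m);print('wrist',len(x3),x3.mean(),y3.mean(),x3.min(),x3.max(),y3.min(),y3.max())
C=tri([ray(c,xs.mean(),ys.mean()),ray(t,x2.mean(),y2.mean()),ray(w,x3.mean(),y3.mean())]);print('cap centre',C)
T=world(t,310+97/s,190+(441-300)/s,9);print('tip',T)
T2=world(w,(189)*1.28,40*1.28,10);print('tip by wrist',T2,[pix(w,x) /1.28 for x in (T,)])
a=C-T;a/=np.linalg.norm(a);print(np.degrees(np.arctan2(a[1],a[0])),np.degrees(np.arccos(a[2])),np.linalg.norm(C-T))
E
python3 tri.py
```

```text
glass now top rim [ 521.71163183 -240.84528509   70.        ]
scene cap centroid 45 128.82222222222222 222.26666666666668
top cap centroid 57 358.6140350877193 219.64912280701753
res [1.9, 1.9]
cap centre [ 516.66081096 -294.19754076  113.43972888]
wrist 547 244.6892138939671 170.80987202925047 235 254 155 186
res [3.2, 1.2, 2.6]
cap centre [ 517.55087032 -294.26036075  111.78506063]
tip [ 521.16397638 -224.615878      9.        ]
tip by wrist [ 523.70142853 -225.93264497   10.        ] [array([[186.83582568,  38.72996916]])]
-92.96980168994597 34.156311563092636 124.21021376135305
```

```bash
python3 - <<'E'
from h import *
C=np.array([517.5,-294,111.]);az=-94;L=32.5;d=np.r_[np.cos(np.radians(az)),np.sin(np.radians(az))]
a=np.r_[d*np.sin(np.radians(L)),np.cos(np.radians(L))];o=ori(az+180,L,True)
s=env.state();print(rel(s['eef_pos']+[0,-80,110]),rel(C+a*150,o),C+a*150)
from kin import *
k=np.load('/tmp/kp.npy')
for r in(150,10): q,e=ik(C+a*r,o,k[4:],k[:4],s['qpos']);print(q.round(2),e)
E
```

```text
(array([-0.1351,  0.0072,  0.0144]), array([0., 0., 0.])) (array([-0.1501, -0.0038,  0.2144]), array([-0.0025,  0.7721, -0.0106])) [ 511.8779811  -374.39861603  237.50871687]
[ 0.92  0.68 -0.31  1.4  -0.27  1.42  0.66] 1.151826794952189e-06
[ 0.97  0.77 -0.48  1.6  -0.18  1.13  0.59] 2.2110065537963914e-05
```

>>> send_rows(translation=[[-0.06,0.003,0.006],[-0.12,0.006,0.012],[-0.135,0.007,0.014],[-0.135,0.007,0.014],[-0.135,0.007,0.06],[-0.14,0.004,0.1],[-0.14,0,0.14],[-0.145,0,0.18],[-0.15,-0.004,0.214],[-0.15,-0.004,0.214],[-0.15,-0.004,0.214],[-0.15,-0.004,0.214],[-0.15,-0.004,0.214],[-0.15,-0.004,0.214],[-0.15,-0.004,0.214],[-0.15,-0.004,0.214]], angular=[[0,0,0],[0,0.08,0],[0,0.16,0],[0,0.24,0],[0,0.32,0],[0,0.4,0],[0,0.48,0],[0,0.56,0],[-0.0025,0.772,-0.0106],[-0.0025,0.772,-0.0106],[-0.0025,0.772,-0.0106],[-0.0025,0.772,-0.0106],[-0.0025,0.772,-0.0106],[-0.0025,0.772,-0.0106],[-0.0025,0.772,-0.0106],[-0.0025,0.772,-0.0106]], fingers=[0.7,0.7,0.7,0.7,0.7,0.7,0.7,0.7,0.7,0.7,0.7,0.7,0.7,0.7,0.7,0.7])

```text
clock: 11.2
eef_pos: [512.7, -372.8, 238.4]
orientation: [0.701, 0.656, 0.205, -0.19]
wrist_force: [-0.3, -0.8, -0.3]
grip_width: 60.0
grasp_force: 0.0
```

```bash
python3 chk.py; python3 - <<'E'
from h import *
w=cap('wrist');save(w,'w4.png')
C=np.array([517.5,-294,111.]);print(pix(w,[C,C+[0,-9,14.3]])*1.5625)
E
```

```text
11.2 [ 1.42  1.02 -1.33  1.4   0.42  1.51  0.1 ] [ 512.7 -372.8  238.4] [[0.056, 0.998, 0.038], [0.842, -0.068, 0.535], [0.537, 0.002, -0.844]] 59.991434069731255 0.0 [-0.29310362 -0.81165612 -0.25069131]
w4.png scale 1.5625
[[386.62283274 294.5199565 ]
 [387.61683309 303.43511269]]
```

View pics/w4.png

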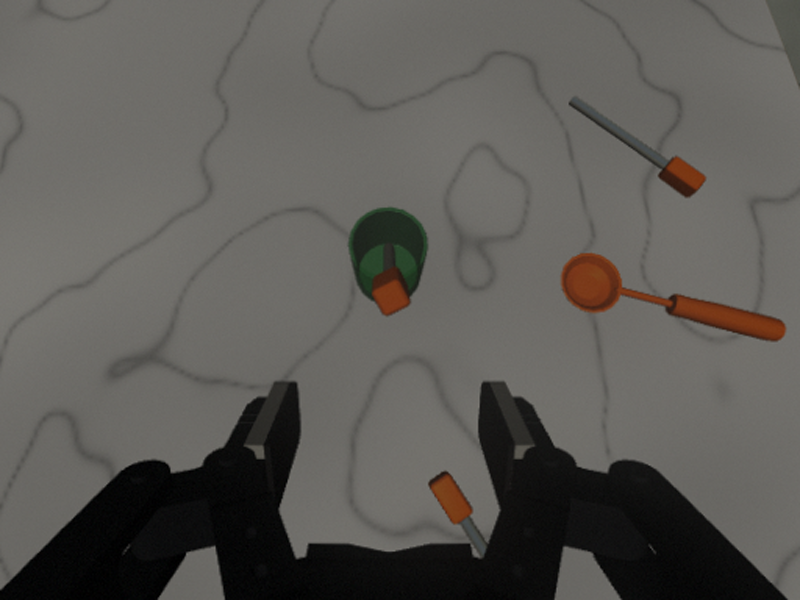

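The wrist view shows the mouthpiece's end face at about (391,297), rolled roughly 20–25° relative to the jaws. The glass stands at (388,260). I'll measure the roll from the bright end face.

```bash
python3 - <<'E'
from h import *
w=load('wrist');im=w['image'].astype(int)
sub=im[166:204,234:268,0]
m=(im[...,0]>im[...,1]*1.7)
for y in range(166,204): print(y,' '.join('%3d'%im[y,x,0] if m[y,x] else '  .' for x in range(234,268)))
E
```

```text
166   .   .   .   .   .   .   .   .   .   .   .   .   .   .   .   .   .   .   .   .   .   .   .   .   .   .   .   .   .   .   .   .   .   .
167   .   .   .   .   .   .   .   .   .   .   .   .   .   .   .   .   .   .   .   .   .   .   .   .   .   .   .   .   .   .   .   .   .   .
168   .   .   .   .   .   .   .   .   .   .   .   .   .   .   .   .   .   .   .   .   .   .   .   .   .   .   .   .   .   .   .   .   .   .
169   .   .   .   .   .   .   .   .   .   .   .   .   .   .   .   .   .   .   .   .   .   .   .   .   .   .   .   .   .   .   .   .   .   .
170   .   .   .   .   .   .   .   .   .   .   .   .   .   .   .   .   .   .   .   .   .   .   .   .   .   .   .   .   .   .   .   .   .   .
171   .   .   .   .   .   .   .   .   .   .   .   .   .   .   .   .   .  61  59   .   .   .   .   .   .   .   .   .   .   .   .   .   .   .
172   .   .   .   .   .   .   .   .   .   .   .   .   .   .   .  62  65  63  62  59  50   .   .   .   .   .   .   .   .   .   .   .   .   .
173   .   .   .   .   .   .   .   .   .   .   .   .   .  64  64  64  67  66  62  59  51   .   .   .   .   .   .   .   . 
[... 3519 characters left out ...]

199   .   .   .   .   .   .   .   .   .   .   . 105 115 122 120 114 103  96  83   .   .   .   .   .   .   .   .   .   .   .   .   .   .   .
200   .   .   .   .   .   .   .   .   .   .   .  93 106 110 105  95  82   .   .   .   .   .   .   .   .   .   .   .   .   .   .   .   .   .
201   .   .   .   .   .   .   .   .   .   .   .   .   .   .   .   .   .   .   .   .   .   .   .   .   .   .   .   .   .   .   .   .   .   .
202   .   .   .   .   .   .   .   .   .   .   .   .   .   .   .   .   .   .   .   .   .   .   .   .   .   .   .   .   .   .   .   .   .   .
203   .   .   .   .   .   .   .   .   .   .   .   .   .   .   .   .   .   .   .   .   .   .   .   .   .   .   .   .   .   .   .   .   .   .
```

```bash
cat > pnp.py <<'E'
from h import *
w=load('wrist')
# local frame: Z=straw axis (to mouthpiece), square corners
img=np.array([[237.7,187],[253.4,178.8],[261.8,193.6],[246,200.8],[239.2,176.6],[252.6,170.9]],float)
obj=np.array([[-9,9,34],[9,9,34],[9,-9,34],[-9,-9,34],[-9,9,0],[9,9,0]],float)
K=w['intrinsics'];D=w['dist_coeffs']
ok,rv,tv=cv2.solvePnP(obj,img,K,D,flags=cv2.SOLVEPNP_SQPNP);rv,tv=cv2.solvePnPRefineLM(obj,img,K,D,rv,tv)
e=cv2.projectPoints(obj,rv,tv,K,D)[0][:,0]-img;print('err',e.round(2).tolist())
M=rot(w);Rw=M@cv2.Rodrigues(rv)[0];Pw=M@tv[:,0]+w['eye']
a=Rw[:,2];print('underside',Pw,'axis',a,'lean',np.degrees(np.arccos(a[2])),'az',np.degrees(np.arctan2(a[1],a[0])))
print('tip',Pw-105*a,'cap',Pw+24*a)
print('x edge',Rw[:,0],'y edge',Rw[:,1])
E
python3 pnp.py
```

```text
err [[0.33, -0.33], [0.04, 0.19], [-0.5, -0.02], [0.08, 0.2], [-0.27, 0.64], [0.32, -0.69]]
underside [ 521.49220783 -267.46551907   47.14883173] axis [-0.03563617 -0.55614108  0.83032353] lean 33.86801363349207 az -93.66636153427721
tip [ 525.23400527 -209.0707053   -40.03513857] cap [ 520.63693985 -280.81290507   67.07659637]
x edge [0.91042492 0.32457539 0.25647083] y edge [-0.41213654  0.76508687  0.49475808]
```

```bash
python3 - <<'E'
from h import *
w=load('wrist');print(w['intrinsics'])
print(w['depth'][186:195:4,246:256:4])
P=world(w,249.7,190);print('end centre',P)
for u,v in((241,187),(253,182),(258,193),(246,197)): print(world(w,u,v))
A=R.from_quat(env.state()['orientation'])
print('edges in tool',A.inv().apply([[.910,.325,.256],[-.412,.765,.495]]),'axis in tool',A.inv().apply([-.0356,-.556,.830]))
E
```

```text
[[303.41314989   0.         248.78900081]
 [  0.         303.41314989 194.17648771]
 [  0.           0.           1.        ]]
[[262.8037  262.94476 263.62772]
 [265.91162 264.18213 264.36755]
 [266.09854 266.326   266.30597]]
end centre [ 519.15285791 -299.47874514  125.87723305]
[ 511.76945192 -296.7089893   127.4665681 ]
[ 522.409084   -293.42329263  129.27972298]
[ 526.25887437 -302.17142079  123.97727495]
[ 515.56677133 -304.51895982  121.69758021]
edges in tool [[ 0.46246947  0.88618745 -0.00740176]
 [ 0.88640942 -0.46230154 -0.02344395]] axis in tool [-0.02432598  0.00365282 -0.99934892]
```

```bash
python3 - <<'E'
from h import *
E=np.array([519.2,-299.5,125.9]);T=np.array([524.1,-224.4,8.5]);a=E-T;print(np.linalg.norm(a));a/=np.linalg.norm(a)
x=np.array([.910,.325,.256]);y=x-a*(x@a);y/=np.linalg.norm(y);z=-a
o=R.from_matrix(np.c_[np.cross(y,z),y,z]);np.save('/tmp/og.npy',o.as_quat())
print(np.degrees(np.arccos(a[2])),rel(E+a*60,o),rel(E-4*a,o))
from kin import *
k=np.load('/tmp/kp.npy');q,e=ik(E-4*a,o,k[4:],k[:4],env.state()['qpos']);print(q.round(2),e)
E
```

```text
139.4517120726741
32.6620450220602 (array([0.0016, 0.0016, 0.0744]), array([ 0.001 ,  0.0018, -0.2297])) (array([0.0018, 0.0014, 0.1384]), array([ 0.001 ,  0.0018, -0.2297]))
[ 1.13  0.88 -0.78  1.56  0.07  1.15  0.87] 4.6933727938060496e-05
```

>>> send_rows(translation=[[0.0016,0.0016,0.04],[0.0016,0.0016,0.06],[0.0016,0.0016,0.074],[0.0018,0.0015,0.1],[0.0018,0.0015,0.12],[0.0018,0.0014,0.1384],[0.0018,0.0014,0.1384],[0.0018,0.0014,0.1384],[0.0018,0.0014,0.1384],[0.0018,0.0014,0.1384],[0.0018,0.0014,0.1384],[0.0018,0.0014,0.1384]], angular=[[0.001,0.0018,-0.08],[0.001,0.0018,-0.16],[0.001,0.0018,-0.23],[0.001,0.0018,-0.23],[0.001,0.0018,-0.23],[0.001,0.0018,-0.23],[0.001,0.0018,-0.23],[0.001,0.0018,-0.23],[0.001,0.0018,-0.23],[0.001,0.0018,-0.23],[0.001,0.0018,-0.23],[0.001,0.0018,-0.23]], fingers=[0.7,0.6,0.55,0.55,0.55,0.55,0.55,0.4,0.3,0,0,0], newtons=60)

```text
clock: 12.75
eef_pos: [519.4, -297.9, 122.6]
orientation: [0.525, 0.804, 0.245, -0.138]
wrist_force: [0.7, -1.0, 3.1]
grip_width: 16.8
grasp_force: 60.6
```

```bash
python3 chk.py; python3 - <<'E'
from h import *
s=env.state();A=R.from_quat(s['orientation']);
E=np.array([519.2,-299.5,125.9]);print('end in tool',A.inv().apply(E-s['eef_pos']))
print(rel(s['eef_pos']-A.apply([0,0,150])))
E
```

```text
12.75 [ 1.4   1.14 -1.33  1.6   0.55  1.29  0.47] [ 519.4 -297.9  122.6] [[-0.412, 0.911, 0.036], [0.776, 0.329, 0.539], [0.479, 0.249, -0.842]] 16.81907481306465 60.55876851081848 [ 0.65966256 -1.03531506  3.05873667]
end in tool [ 0.43482945  0.13666901 -3.64657681]
(array([ 0.  ,  0.  , -0.15]), array([0., 0., 0.]))
```

```bash
python3 - <<'E'
from h import *
s=env.state();A=R.from_quat(s['orientation']);P=s['eef_pos']-A.apply([0,0,150]);print(P)
for az in(-75,-45,-60): print(az,rel((537,150,330),ori(az)),rel((537,234,315),ori(az)))
from kin import *
k=np.load('/tmp/kp.npy')
for az in(-75,-45):
  for z in(315,190,145): q,e=ik(np.array([537,234,z]),ori(az),k[4:],k[:4],s['qpos']);print(az,z,q.round(2),e)
E
```

```text
[ 514.00438644 -378.71968905  248.85030989]
-75 (array([0.4394, 0.2152, 0.0673]), array([ 0.1072, -0.2506,  0.0706])) (array([0.4974, 0.2392, 0.1252]), array([ 0.1072, -0.2506,  0.0706]))
-45 (array([0.4394, 0.2152, 0.0673]), array([ 0.1692, -0.2153, -0.1725])) (array([0.4974, 0.2392, 0.1252]), array([ 0.1692, -0.2153, -0.1725]))
-60 (array([0.4394, 0.2152, 0.0673]), array([ 0.139 , -0.2343, -0.0509])) (array([0.4974, 0.2392, 0.1252]), array([ 0.139 , -0.2343, -0.0509]))
-75 315 [ 0.01  0.38 -0.7   1.65  0.26  1.2  -0.48] 4.3057168350070305e-05
-75 190 [ 0.11  0.58 -0.87  1.77  0.51  1.03 -0.69] 6.311698813046323e-06
-75 145 [ 0.11  0.65 -0.88  1.8   0.6   0.98 -0.75] 2.2564103706839482e-05
-45 315 [ 0.01  0.38 -0.69  1.65  0.26  1.2   0.04] 1.0692894579892668e-05
-45 190 [ 0.12  0.59 -0.89  1.77  0.53  1.04 -0.17] 1.0145482714210574e-05
-45 145 [ 0.15  0.69 -0.95  1.8   0.66  1.01 -0.27] 2.852142205573744e-05
```

>>> send_rows(translation=[[0,0,-0.03],[0,0,-0.08],[0,0,-0.13],[0.02,0.01,-0.18],[0.038,0.02,-0.217],[0.44,0.215,0.067],[0.44,0.215,0.067],[0.44,0.215,0.067],[0.44,0.215,0.067],[0.44,0.215,0.067],[0.44,0.215,0.067],[0.44,0.215,0.067],[0.44,0.215,0.067],[0.44,0.215,0.067],[0.44,0.215,0.067],[0.44,0.215,0.067],[0.497,0.239,0.125],[0.497,0.239,0.125],[0.497,0.239,0.125]], angular=[[0,0,0],[0,0,0],[0,0,0],[0,0,0],[0,0,0],[0.169,-0.2153,-0.1725],[0.169,-0.2153,-0.1725],[0.169,-0.2153,-0.1725],[0.169,-0.2153,-0.1725],[0.169,-0.2153,-0.1725],[0.169,-0.2153,-0.1725],[0.169,-0.2153,-0.1725],[0.169,-0.2153,-0.1725],[0.169,-0.2153,-0.1725],[0.169,-0.2153,-0.1725],[0.169,-0.2153,-0.1725],[0.169,-0.2153,-0.1725],[0.169,-0.2153,-0.1725],[0.169,-0.2153,-0.1725]], fingers=[0,0,0,0,0,0,0,0,0,0,0,0,0,0,0,0,0,0,0])

```text
clock: 15.12
eef_pos: [536.3, 234.2, 314.5]
orientation: [0.382, 0.924, 0.0, -0.001]
wrist_force: [-0.2, 0.2, -0.5]
grip_width: 17.2
grasp_force: 60.1
```

```bash
python3 chk.py; python3 - <<'E'
from h import *
w=cap('wrist');c=cap('scene');t=cap('top')
s=env.state();A=R.from_quat(s['orientation']);P=s['eef_pos']
print('tip pred',pix(w,P+A.apply([0,0,135])),'under',pix(w,P+A.apply([0,0,30])),'mouth',pix(w,[537,234,130]))
im=w['image'][60:290,130:370,::-1];cv2.imwrite('pics/w5.png',cv2.resize(im,None,fx=2.5,fy=2.5,interpolation=2))
im=w['image'].astype(int)
x0,y0=pix(w,[537,234,130])[0].astype(int);print(x0,y0)
print(cv2.resize(w['image'].mean(2).astype('uint8'),(64,48),interpolation=cv2.INTER_AREA)[:36,18:46])
im=c['image'].astype(int)
E
```

```text
15.125 [ 0.35  0.56 -1.23  1.65  0.54  1.32 -0.19] [536.3 234.2 314.5] [[-0.708, 0.706, -0.001], [0.706, 0.708, 0.001], [0.001, 0.0, -1.0]] 17.172597576728148 60.093544721603394 [-0.18972273  0.1895383  -0.49410014]
tip pred [[246.70945932 193.92635859]] under [[245.58539619 254.16965922]] mouth [[248.24584343 176.97071243]]
248 176
[[111 111 110 ... 113 111  60]
 [112 111 111 ... 104 105  91]
 [112 112 112 ... 114 116 116]
 ...
 [113 112 112 ... 118 120 120]
 [113 112 112 ... 117 119 120]
 [110  92  97 ... 109 118 120]]
```

View pics/w5.png

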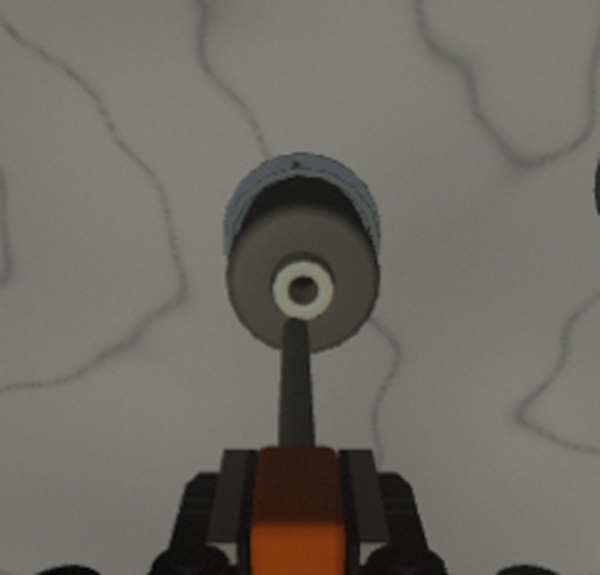

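The last view shows the neck with its hole at crop (303,289) and the rod tip at about (295,322). The tip therefore projects just below the hole and slightly left of it. I'll refine this numerically.

```bash
python3 - <<'E'
from h import *
w=load('wrist');g=w['image'].mean(2).astype(int)
for y in list(range(162,204))+[210,220,230,236]: print(y,' '.join('%3d'%v for v in g[y,236:268]))
print(w['depth'][180:236:6,247].round(0), w['depth'][176,[241,261]])
E
```

```text
162  68  69  67  68  67  67  66  60  53  48  41  46  47  46  45  44  45  45  43  44  46  51  56  62  65  66  66  66  67  65  66  63
163  68  68  68  66  65  66  58  47  41  47  51  48  47  46  48  53  49  45  43  43  43  40  46  54  62  66  66  66  64  65  64  64
164  67  68  65  66  65  59  48  45  50  49  50  63  67  72  80  88  77  71  57  52  46  41  41  44  54  62  66  65  65  63  64  66
165  68  66  66  66  61  50  50  53  56  69  82 102 109 116 126 127 120 116 101  90  83  61  47  41  40  53  63  65  65  65  66  65
166  67  66  66  65  51  48  50  58  82 107 125 130 130 128 130 127 128 128 126 125 125  99  67  47  40  43  59  66  64  65  64  64
167  66  67  64  60  49  52  62  90 122 131 130 130 130 128 127 127 127 127 126 125 125 123 106  71  48  37  51  63  66  65  66  65
168  67  67  64  51  50  65  93 123 130 131 129 127 125 124 125 126 123 124 125 125 126 125 123 106  71  44  42  56  65  66  65  65
169  66  66  58  46  54  98 126 132 131 128 125 125 122 123 115 113 119 123 124 126 125 125 124 123 105  71  42  53  65  66  66  65
170  67  66  55  46  72 117 131 131 128 127 
[... 4345 characters left out ...]
48  41  41  40  37  36  36  37  36  34  44 101 116 116 117 117 117 116 117 117 117 115 116 116 116
210 121 118 118 118 118 116  73  41  41  40  38  36  37  36  37  33  34  34  77 109 115 117 116 116 116 115 114 115 115 115 117 114
220 118 118 117 118 117  87  54  42  40  38  37  38  38  35  35  37  35  35  45 100 116 116 115 117 116 113 115 114 115 115 114 117
230 117 117 117 115 117  78  47  40  38  38  37  36  37  35  34  32  33  33  32  59 104 115 113 114 115 113 114 114 111 113 113 112
236 116 118 116 116 117  70  41  40  39  38  36  35  36  35  32  33  33  34  30  44  99 113 112 113 114 113 112 111 113 112 111 113
[316. 316. 249. 237. 223. 213. 202. 192. 185. 177.] [311.97693 312.95514]
```

```bash
python3 - <<'E'
from h import *
w=load('wrist')
print('mouth raw',world(w,250.7,175.6,130),'corr',world(w,250.4,177.5,130))
M=world(w,250.4,177.3,130); print(rel((M[0],M[1],130+6+135),ori(-45)))
E
```

```text
mouth raw [537.74689078 236.8195666  130.        ] corr [538.9663783  235.17554059 130.        ]
(array([0.0015, 0.0035, 0.0437]), array([-0.0001,  0.0001, -0.0012]))
```

>>> send_rows(translation=[[0.0015,0.0035,0.02],[0.0015,0.0035,0.038],[0.0015,0.0035,0.0437],[0.0015,0.0035,0.0437],[0.0015,0.0035,0.0437]], angular=[[0,0,-0.001],[0,0,-0.001],[0,0,-0.001],[0,0,-0.001],[0,0,-0.001]], fingers=[0,0,0,0,0])

```text
clock: 15.9
eef_pos: [538.2, 237.9, 271.7]
orientation: [0.381, 0.924, 0.001, 0.0]
wrist_force: [0.0, 0.5, -0.5]
grip_width: 17.0
grasp_force: 60.1
```

```bash
python3 chk.py; python3 - <<'E'
from h import *
w=cap('wrist');c=cap('scene')
s=env.state();A=R.from_quat(s['orientation']);P=s['eef_pos']
print('tip pred',pix(w,P+A.apply([0,0,135])),'under tip at z130',pix(w,P+A.apply([0,0,P[2]-130])))
g=w['image'].mean(2).astype(int)
for y in list(range(168,216)): print(y,' '.join('%3d'%v for v in g[y,230:270]))
print(w['depth'][192:198:2,240:260:3])
q=pix(c,P+A.apply([0,0,135]))[0];print('scene tip pred',q);x,y=q.astype(int);g=c['image'].mean(2).astype(int)
for v in range(y-22,y+10): print(v,g[v,x-10:x+14])
E
```

```text
15.9 [ 0.32  0.6  -1.2   1.7   0.58  1.26 -0.22] [538.2 237.9 271.7] [[-0.709, 0.705, 0.001], [0.705, 0.709, 0.001], [0.0, 0.001, -1.0]] 16.96216352829485 60.053887367248535 [ 0.03347338  0.45249056 -0.53687345]
tip pred [[247.80384445 191.1051928 ]] under tip at z130 [[247.8264175  188.75189911]]
168  67  70  69  68  65  66  68  66  67  65  64  65  65  64  65  64  65  65  64  64  64  65  66  65  63  63  65  65  64  66  63  64  63  65  65  63  64  65  63  63
169  68  68  70  68  67  67  66  66  65  66  65  67  64  66  65  65  65  64  65  64  64  64  66  64  64  64  64  64  65  64  63  63  64  64  64  64  65  64  64  62
170  69  67  69  66  67  66  65  66  67  65  65  64  64  63  63  63  63  63  64  62  64  63  65  64  64  65  66  66  64  63  64  63  66  64  64  64  62  63  63  64
171  68  67  67  68  64  66  64  66  66  65  63  62  63  60  59  57  56  53  56  57  58  60  63  64  63  65  66  64  65  64  64  64  63  65  64  64  64  65  63  66
172  69  66  68  67  67  66  66  64  64  63  59  57  56  53  46  48  43  41  42  45  49  51  54  59  63  65  66  65  66  63  65  63  63  65  65  
[... 9929 characters left out ...]
  55  57 121 123  84  70  78 107 133  90  59  67 104 115
 117 124 119 118 115 116]
132 [ 95  62  53  57  60  62 120 114  84  68  72  95 128 106  65  54  55  84
 106 122 121 121 122 118]
133 [ 56  53  55  56  58  51  89 111 105 104 103 119 117  72  57  60  54  55
  59 123 119 118 121 116]
134 [ 55  57  60  63  60  50  61  67  80  96  95  84  57  38  56  58  60  58
  53 107 122 121 120 122]
135 [ 56  61  55  61  58  49  61  63  65  63  55  47  49  44  59  56  59  56
  58  59 123 123 119 120]
136 [ 55  66  63  60  62  57  66  67  65  58  53  56  51  51  60  68  60  60
  58  29 120 125 121 119]
137 [ 52  62  61  60  61  62  60  58  62  60  62  59  58  61  60  62  61  61
  60  17 120 122 114 108]
```

>>> send_rows(translation=[[0,-0.0011,0],[0,-0.0011,0],[0,-0.0011,0.004],[0,-0.0011,0.007],[0,-0.0011,0.009],[0,-0.0011,0.011],[0,-0.0011,0.011]], angular=[[0,0,0],[0,0,0],[0,0,0],[0,0,0],[0,0,0],[0,0,0],[0,0,0]], fingers=[0,0,0,0,0,0,0], newtons=80)

```text
clock: 16.88
eef_pos: [537.2, 236.7, 260.1]
orientation: [0.381, 0.924, 0.0, -0.0]
wrist_force: [-0.1, 0.2, -1.0]
grip_width: 16.7
grasp_force: 81.9
```

>>> send_rows(translation=[[0,0,0.008],[0,0,0.016],[0,0,0.024],[0,0,0.032],[0,0,0.04],[0,0,0.04]], angular=[[0,0,0],[0,0,0],[0,0,0],[0,0,0],[0,0,0],[0,0,0]], fingers=[0,0,0,0,0,0])

```text
clock: 17.62
eef_pos: [537.0, 236.5, 219.5]
orientation: [0.381, 0.924, -0.0, -0.0]
wrist_force: [-0.6, 0.5, 0.2]
grip_width: 16.6
grasp_force: 81.9
```

>>> send_rows(translation=[[0,0,0.01],[0,0,0.02],[0,0,0.03],[0,0,0.038],[0,0,0.044],[0,0,0.05],[0,0,0.05]], angular=[[0,0,0],[0,0,0],[0,0,0],[0,0,0],[0,0,0],[0,0,0],[0,0,0]], fingers=[0,0,0,0,0,0,0])

```text
clock: 18.5
eef_pos: [537.3, 237.0, 170.2]
orientation: [0.381, 0.924, 0.0, -0.0]
wrist_force: [-0.3, 0.7, -0.4]
grip_width: 16.6
grasp_force: 82.2
```

>>> send_rows(translation=[[0,0,0.002],[0,0,0.004],[0,0,0.006],[0,0,0.006]], angular=[[0,0,0],[0,0,0],[0,0,0],[0,0,0]], fingers=[0,0,0,0])

```text
clock: 19.0
eef_pos: [537.5, 237.1, 164.9]
orientation: [0.381, 0.924, 0.001, 0.0]
wrist_force: [-0.8, -0.1, 4.4]
grip_width: 16.5
grasp_force: 83.0
```

>>> send_rows(translation=[[0,0,0.002],[0,0,0.004],[0,0,0.006],[0,0,0.006]], angular=[[0,0,0],[0,0,0],[0,0,0],[0,0,0]], fingers=[0,0,0,0])

```text
clock: 19.5
eef_pos: [537.5, 237.2, 160.9]
orientation: [0.382, 0.924, 0.0, 0.001]
wrist_force: [-5.7, -5.4, 21.8]
grip_width: 16.6
grasp_force: 85.4
```

```bash
python3 chk.py; python3 - <<'E'
from h import *
w=cap('wrist');im=w['image'].astype(int);m=(im[...,0]>im[...,1]*1.5)
ys,xs=np.nonzero(m[200:330,225:275]);print('orange rows',ys.min()+200,ys.max()+200,xs.min()+225,xs.max()+225)
old=[254]
s=env.state();A=R.from_quat(s['orientation']);P=s['eef_pos']
print('under pred',pix(w,P+A.apply([-9,0,30])),pix(w,P+A.apply([9,0,30])),'end pred',pix(w,P+A.apply([9,0,-4])))
g=im.mean(2).astype(int)
for y in range(218,300,2): print(y,im[y,236:268:2,0],im[y,250])
print(w['depth'][220:290:5,250])
E
```

```text
19.5 [ 0.25  0.7  -1.1   1.81  0.71  1.09 -0.32] [537.5 237.2 160.9] [[-0.709, 0.705, 0.002], [0.705, 0.709, -0.0], [-0.002, 0.001, -1.0]] 16.60626718207951 85.41420936584473 [-5.68729848 -5.38333274 21.80307736]
orange rows 239 301 228 272
under pred [[247.2401623  264.28733165]] [[247.2156571  235.13236916]] end pred [[246.84866348 270.07701959]]
218 [63 64 61 59 58 58 56 59 61 61 62 62 62 62 63 62] [59 55 50]
220 [60 59 51 49 43 46 43 43 44 49 54 59 62 62 62 63] [43 40 35]
222 [52 50 47 48 44 43 43 43 43 43 41 42 53 61 62 64] [43 41 35]
224 [52 51 50 45 45 44 44 43 43 43 42 42 39 44 59 62] [43 40 35]
226 [52 51 51 47 46 46 45 44 43 42 43 41 41 40 41 60] [44 41 35]
228 [52 49 49 49 48 49 50 46 45 41 42 44 40 39 39 42] [46 44 38]
230 [ 55  58  66  79  98 112 121 100  82  62  48  45  41  42  40  39] [100  99  86]
232 [100 114 130 130 132 131 131 131 131 132 123  99  47  41  41  39] [131 133 114]
234 [132 131 132 132 128 131 131 131 132 131 131 131 114  54  42  38] [131 132 112]
236 [131 131 130 130 132 131 131 130 130 132 131 132 129 121  70  40] [130 127 109]
238 [109  84  85  83  8
[... 1731 characters left out ...]
131 130 132 131 131 131 131 132 115  97] [130  54  13]
288 [131 130 133 131 130 131 131 130 131 130 131 131 132 130 113  95] [130  56  14]
290 [132 133 132 131 132 132 132 131 131 132 131 132 130 132 112  95] [131  56  15]
292 [132 131 132 132 132 131 131 131 132 131 132 133 131 131 113  95] [131  56  17]
294 [133 131 132 131 131 131 130 132 132 132 132 131 132 131 112  93] [132  57  16]
296 [130 131 131 132 131 132 130 133 133 132 130 132 132 130 110  96] [133  57  16]
298 [132 130 132 131 130 132 132 131 131 131 131 131 132 129 110  71] [131  56  16]
[176.79729 168.84236 163.75284 164.74753 161.13084 153.99417 150.4589
 145.58179 139.13597 136.11433 134.68884 133.33907 133.53648 134.63916]
```

```bash
python3 - <<'E'
from h import *
w=load('wrist')
for v in (236,233): print('ring',world(w,246,v))
for v in (280,290,298): print('end',world(w,246,v))
s=env.state();A=R.from_quat(s['orientation']);P=s['eef_pos'];H=P*[1,1,0]+[0,0,130]
print('neck far edge',pix(w,H+A.apply([13,0,0])),'cap edge if home',pix(w,H+A.apply([9,0,0])),'cap edge 4mm up',pix(w,H+A.apply([9,0,-4])),pix(w,H+A.apply([8,0,-0])))
E
```

```text
ring [531.78015979 242.07948141 129.16005495]
ring [530.39951915 243.46286939 129.46926753]
end [535.40410129 238.80763512 163.06352646]
end [539.02327106 235.19137681 163.33819416]
end [542.21440169 231.99803077 163.13223047]
neck far edge [[247.1557205  227.52300166]] cap edge if home [[247.16156884 234.27506769]] cap edge 4mm up [[247.12483586 237.62353234]] [[247.16303075 235.9457336 ]]
```

>>> send_rows(translation=[[0,0,0.001],[0,0,0.002],[0,0,0.002]], angular=[[0,0,0],[0,0,0],[0,0,0]], fingers=[0,0,0])

```text
clock: 19.92
eef_pos: [537.6, 237.3, 160.8]
orientation: [0.382, 0.924, -0.0, 0.002]
wrist_force: [-10.1, -10.1, 38.4]
grip_width: 16.7
grasp_force: 87.8
```

>>> send_rows(translation=[[0,0,-0.002],[0,0,-0.003],[0,0,-0.003],[0,0,-0.003],[0,0,-0.003],[0,0,-0.02],[0,0,-0.06],[0,0,-0.1],[0,0,-0.12],[0,0,-0.12]], angular=[[0,0,0],[0,0,0],[0,0,0],[0,0,0],[0,0,0],[0,0,0],[0,0,0],[0,0,0],[0,0,0],[0,0,0]], fingers=[0,0,0.6,0.6,0.6,0.6,0.6,0.6,0.6,0.6])

```text
clock: 21.18
eef_pos: [537.8, 237.3, 277.8]
orientation: [0.382, 0.924, 0.001, 0.001]
wrist_force: [0.2, 0.1, -0.7]
grip_width: 51.2
grasp_force: 0.0
```

```bash
python3 chk.py; python3 - <<'E'
from h import *
w=cap('wrist');c=cap('scene');t=cap('top')
im=w['image'].astype(int);m=(im[...,0]>im[...,1]*1.7)&(im[...,0]>50);x0,y0=pix(w,[537.5,237,150])[0].astype(int)
m2=np.zeros_like(m);m2[y0-40:y0+50,x0-30:x0+30]=m[y0-40:y0+50,x0-30:x0+30];ys,xs=np.nonzero(m2);print(ys.min(),ys.max(),xs.min(),xs.max())
b=m2&(im[...,0]>105);ys,xs=np.nonzero(b);u,v=xs.mean(),ys.mean();print('end',u,v,world(w,u,v),len(xs))
for k in(4,8,20):
    y=np.nonzero(m2[:,int(u)])[0].min()-k; print('above cap',y,im[y,int(u)],world(w,int(u),y))
G=c['image'].astype(int);mm=(G[...,1]>G[...,0]*1.3)&(G[...,1]>G[...,2]*1.1);n,l,st,ce=cv2.connectedComponentsWithStats(mm.astype('uint8'));print([ (s[:5].tolist()) for s in st[1:] if s[4]>60])
o=(G[...,0]>G[...,1]*1.7)&(G[...,0]>60);n,l,st,ce=cv2.connectedComponentsWithStats(o.astype('uint8'));print([(s.tolist(),e.round().tolist()) for s,e in zip(st[1:],ce[1:]) if s[4]>15])
E
```

```text
21.175 [ 0.32  0.59 -1.2   1.69  0.58  1.26 -0.22] [537.8 237.3 277.8] [[-0.709, 0.705, 0.003], [0.705, 0.709, 0.002], [-0.001, 0.003, -1.0]] 51.21049749592344 0.0 [ 0.23585012  0.13261981 -0.69916579]
184 208 238 258
end 247.25072886297377 198.52769679300292 [537.50807051 237.4742888  163.98055992] 343
above cap 184 [49 28 20] [532.1471648  242.48163024 147.5438411 ]
above cap 180 [47 28 19] [531.89003506 242.70206767 136.28785068]
above cap 168 [65 62 56] [527.46310965 247.05394049 116.8697162 ]
[[140, 218, 25, 32, 608]]
[([311, 124, 5, 8, 34], [313.0, 128.0]), ([278, 126, 5, 6, 25], [280.0, 128.0]), ([177, 274, 41, 69, 636], [197.0, 303.0]), ([242, 278, 7, 14, 96], [245.0, 284.0]), ([96, 282, 12, 13, 85], [101.0, 288.0])]
```

```bash
python3 -c "
from cell import env
print(env.sign_off())"
```

```text
the job is handed in; nothing more can be done
None
```

The straw stood let go in the glass, then I pushed it past the bottle's seal until the mouthpiece sat home (its top measured 164 mm up, as expected) and let go; the glass is still standing, and I handed the job in at about 21 s without seeing a verdict.

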